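Overhang the press-out plate over the catch pot and hold it down

TASK

Lift the loose lid off the steel catch pot by its knob and set it down, without dropping it, the right way up on the bare bench. Then slide the fixture plate straight out over the open pot until the black line across the plate meets the edge of the riser it lies on; it is nose-heavy there, so finish while still holding its tail and keeping it flat on the riser, ready for the pin to be driven out into the pot. Do not shift the pot or disturb the other things on the bench.

Things in the scene. Friction and masses are not known exactly. Their poses are not given: they have to be found in the camera images.
- riser: Cast-iron box riser bolted to the bench: block 270 (x) x 170 (y) x 120 mm high with a flat dark top. Origin: centre of its underside; z up. Its +x direction is the way the plate must be slid out; the pot stands beyond that end.
- riser_edge (a point): Middle of the riser's upper edge at its +x end (135 mm along +x from the riser's origin, 120 mm up), axes as the riser's. The plate must hang out over this edge.
- plate: Loose aluminium fixture plate 250 (x) x 100 (y) x 8 mm, 0.75 to 1 kg, flat, unguided on the riser (friction about 0.3), within 0.06 rad of parallel. Origin: centre of underside; +x to the nose (end that goes out), z up. Nose half: rod end with vertical pin, toggle clamp 110 mm high. Tail: cross-bar pull handle. Centre of mass 16 mm noseward of origin: at the mark the handle needs about 3 N down.
- plate_line (a point): Middle of the straight black line, 3 mm wide, that runs across the plate's top and down both its sides, 15 mm to the tail side of the plate's origin; this point is on the plate's upper face, 8 mm above its underside. Axes as the plate's. At the start the line is 110 to 150 mm short of the riser's edge.
- plate_handle (a point): Middle of the round steel bar of the pull handle at the plate's tail, 100 mm to the tail side of the plate's origin and 46 mm above the plate's underside (38 mm above its upper face). The bar is 12 mm thick, runs along the plate's y, and is 96 mm long on two 10 mm posts standing 80 mm apart; it is fixed to the plate. Axes as the plate's.
- plate_pin (a point): Top of the vertical pin in the rod-end eye, 95 mm to the nose side of the plate's origin, 49 mm above the plate's underside; the pin stands over a hole through the plate.
- pot: Loose round stainless catch pot, about 0.6 kg, 92 mm outer diameter, 85 mm high, open mouth 86 mm wide, two small wire loops on its sides (to 63 mm from the axis, 64 mm up). Origin: centre of its underside. It stands on the bench past the riser's +x end, where the pin will come.
- pot_rim (a point): Centre of the pot's mouth, at the height of its rim (85 mm above the bench).
- lid: Loose steel lid on the pot, about 0.16 kg: disc 100 mm in diameter with a plug 79 mm wide and 8 mm deep below it that sits in the mouth with 3.5 mm play all round. Origin: centre of the plug's underside; the disc's top is 12 mm above it, the top of the knob 48 mm. On the bench it rests on its plug.
- lid_knob (a point): Centre of the lid's black cylindrical knob, 24 mm in diameter and 22 mm high, on a 12 mm neck; 38 mm above the lid's origin.
- sleeve: Bystander: dark flanged sleeve standing upright, 58 mm in diameter at the top, 103 mm high. Origin: centre of its underside.
- collar: Bystander: flat aluminium ring, 64 mm in diameter, 14 mm high. Origin: centre of its underside.
- drift: Bystander: stepped steel drift punch lying along its x, 155 mm long (75 mm behind to 80 mm ahead of its origin), 15 mm thick. Origin: under its middle.
- mallet: Bystander: soft-faced mallet lying along its x; handle end 138 mm behind its origin, head 85 mm ahead of it (head 98 mm long across, 35 mm thick). Origin: under the handle.
- spanner: Bystander: steel spanner lying along its x, 190 mm long. Origin near its middle, on the underside.
- bush: Bystander: solid flanged steel bush standing upright, 54 mm in diameter, 42 mm high. Origin: centre of its underside.
Things that resemble listed ones, but are neither listed nor needed, are in the scene too. What is shaped like the lid but blue is not meant. Leave any yellow look-alike of the pot alone.

How it is judged:
By the outcome, as a careful person would: the job done as asked, in the order asked, and still so for the second after the job is handed in, while the arm keeps its last pose, push and grip.
It also fails if it takes over 58 s, if anything falls off the work surface, if the arm or the gripper's body presses on something with over 40 N, if the wrist force passes 120 N, or if a joint passes its speed limit or range.

ROBOT

A 6-joint arm with a two-finger parallel gripper is mounted at the origin on the work surface. World frame = base frame: x ahead of the robot, y to its left, z up, the work surface at z = 0. Lengths are in mm, angles in degrees, forces in N, time in s.
With the tool pointing down it reaches from about 300 to 850 mm from the base axis. Payload 4.2 kg.
Tool frame: the origin (TCP) lies midway between the tips of the shut fingers; the grasp point (between the pads) lies 19 mm behind it; z points along the fingers, y is the line along which they close (so a half turn about z gives the same grasp; the last joint's range is limited). The gripper opens to 91 mm and grips with 3 to 60 N. Pads are 32 mm wide; open, the fingers measure 118 mm over their backs; the gripper's body (76 mm by 178 mm) begins 60 mm behind the grasp point.
Start: joints at [73.969, 18.312, 89.639, -0, 72.044, -1.146], TCP at [147.712, 555.72, 213.976] pointing down, gripper open.
Joint ranges: [-177.97, 177.97], [-48.28, 115.42], [12.27, 149.76], [-77.06, 257.06], [2.81, 150.46], [-146.56, 146.56]. Speed limits (degrees/s): [147.25, 147.25, 180, 180, 180, 180].

INTERFACE

Orientations are given as [roll, pitch, yaw] about the fixed x, y, z axes, in that order (R = Rz(yaw) Ry(pitch) Rx(roll)).
In Python, from workcell import env gives the robot as it stands.
- The arm moves only by the shell command python3 -m jog 'ROWS' [FORCE]. ROWS is a JSON object of lists of equal length, an entry for each row: "jaw": the finger opening in mm, from 0 to 91.2; "slide": the shift along the tool's x, y, z in units of 30 mm (1.0 is 30 mm), a list of three; "spin": the turn about the tool's z in units of 8 degrees (1.0 is 8 degrees). In form: {"jaw": [jaw, ...], "slide": [[dx, dy, dz], ...], "spin": [spin, ...]}. A call has 1 to 10 rows; each row shifts and turns the commanded pose from where the row before left it, along the tool's axes as they then stand; what a row does not reach is not made up. A row lasts 1/10 s, in which the tool goes at most 50 mm and 8.59 degrees, less where a joint would pass 70% of its speed; a pose out of reach is approached as far as the arm can. A call is refused whole if a number of a shift passes 1 or a number of a turn 1, either way. A call with a gripper value outside its range is refused whole. The fingers move at their own pace and stop on an object; FORCE is the grip in N (left out, the last holds). Time passes only in rows, so rows that do not move let the fingers close. It gives the time, the measured TCP pose, the force, the opening and the grip force at its end, in the units of the state.
- env.state(): the state, without advancing time (a new reading comes with each control period).
- env.grab_frame(name): name is "scene" or "top" or "wrist"; returns the picture (420x560x3 uint8, red, green, blue); there is no depth.
- env.camera_model(name): a dict with "fx", "fy", "cx", "cy" (pixels), "camera_from_world" (4x4, takes a point from world to camera coordinates). Camera axes: x right, y up, looking along -z (the intrinsics and any distortion apply to the point x, -y, -z); pixel columns grow to the right and rows downward; lengths in mm; the calibration is good to about 2 mm. A picture is of the moment at which its call begins: read the wrist's pose just before it. camera_model takes no time and is no camera call; for the wrist camera it gives the pose at the moment of the call.
- env.job_done(): hands the job in; it is judged then, once.
The state is a dict: "time_s": time; "qpos": joint angles; "qvel": joint speeds; "effort": joint torques, N m; "ee_pos": TCP position; "ee_rot": TCP orientation; "force": force on the tool from outside, world axes, zero at the start; "torque": the same for the moment, N m; "gripper_width": finger opening in mm; "gripper_force": force on a finger pad.
Only numpy, scipy, OpenCV 4.12 (cv2) and the standard library are available. Lean on these libraries where they do the work, as an engineer would, in place of code of your own. Each camera call takes 0.05 s, during which the arm holds its last target. There are 200 camera calls.

## Working session

There is one attempt and no reset: what is moved stays moved. The work goes in short steps, Python scripts to look and compute and a shell command to move; the robot and the scene stay as the last step left them, time stands still between calls to the robot, and variables do not carry over. Pictures are saved under pics/ and viewed, at most 13 in all, crops included, and the job is handed in when it is done.

```bash
ls; mkdir -p pics; cat > h.py <<'E'
import numpy as np,cv2,json
from workcell import env
def grab(n,f):
    m=env.camera_model(n); im=env.grab_frame(n); cv2.imwrite('pics/'+f+'.png',im[:,:,::-1])
    json.dump({k:(np.array(v).tolist()) for k,v in m.items()},open('pics/'+f+'.json','w')); return im
def load(f): return json.load(open('pics/'+f+'.json'))
def proj(f,P):
    m=load(f);T=np.array(m['camera_from_world']);c=T[:3,:3]@np.array(P,float)+T[:3,3]
    return np.array([m['fx']*c[0]/-c[2]+m['cx'],m['fy']*-c[1]/-c[2]+m['cy']])
def ray(f,uv):
    m=load(f);T=np.array(m['camera_from_world']);R=T[:3,:3]
    d=R.T@np.array([(uv[0]-m['cx'])/m['fx'],-(uv[1]-m['cy'])/m['fy'],-1]);return -R.T@T[:3,3],d/np.linalg.norm(d)
def atz(f,uv,z):
    o,d=ray(f,uv);return o+d*(z-o[2])/d[2]
def tri(obs):
    A=np.zeros((3,3));b=np.zeros(3);L=[]
    for f,uv in obs:
        o,d=ray(f,uv);M=np.eye(3)-np.outer(d,d);A+=M;b+=M@o;L.append((M,o))
    p=np.linalg.solve(A,b);return p,[np.linalg.norm(M@(p-o)) for M,o in L]
E
python3 - <<'E'
from h import *
a=grab('scene','s0');b=grab('top','t0');print(env.camera_model('top'));print(env.camera_model('scene'));print(env.state())
E
```

```text
pics
{'fx': 523.4388180461387, 'fy': 523.4388180461387, 'cx': 279.90783836828257, 'cy': 205.0055935623724, 'camera_from_world': array([[-2.33324127e-02, -9.99725925e-01,  1.91651502e-03,
        -3.29461320e+00],
       [ 9.96408689e-01, -2.30988251e-02,  8.14626815e-02,
        -5.23349630e+02],
       [-8.13960854e-02,  3.81035312e-03,  9.96674550e-01,
        -1.42752333e+03],
       [ 0.00000000e+00,  0.00000000e+00,  0.00000000e+00,
         1.00000000e+00]])}
{'fx': 395.26522770438095, 'fy': 395.26522770438095, 'cx': 279.11973466112494, 'cy': 203.31801903058883, 'camera_from_world': array([[-2.55896401e-01,  9.66692084e-01, -4.84207827e-03,
         1.20757126e+02],
       [-5.15911152e-01, -1.32329280e-01,  8.46359642e-01,
         1.69130552e+02],
       [ 8.17528418e-01,  2.19078469e-01,  5.32589814e-01,
        -1.49998641e+03],
       [ 0.00000000e+00,  0.00000000e+00,  0.00000000e+00,
         1.00000000e+00]])}
{'time_s': 0.1, 'qpos': array([ 7.39698225e+01,  1.83475419e+01,  8.96962552e+01, -5.53883423e-04,
        7.20417284e+01, -1.14863221e+00]), 'qvel': array([ 0.05235665, -0.15375465, -0.13986671, -0.03400503, -0.04126145,
       -0.02960015]), 'effort': array([ 9.28469526e-04, -4.13331342e+01, -2.32509685e+01,  7.30613549e-02,
        4.22329945e-02, -5.97899952e-05]), 'ee_pos': array([147.58697037, 555.30949235, 213.23012224]), 'ee_rot': array([-1.79914481e+02, -1.18791290e-03,  1.65118625e+02]), 'force': array([-0.15018362, -0.3067783 , -0.65165973]), 'torque': array([ 0.05758372, -0.01357349, -0.04203725]), 'gripper_force': 0.0, 'gripper_width': 91.22610850032325}
```

View pics/t0.png

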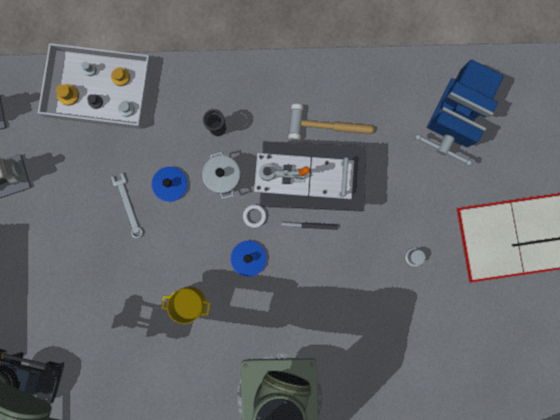

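View pics/s0.png

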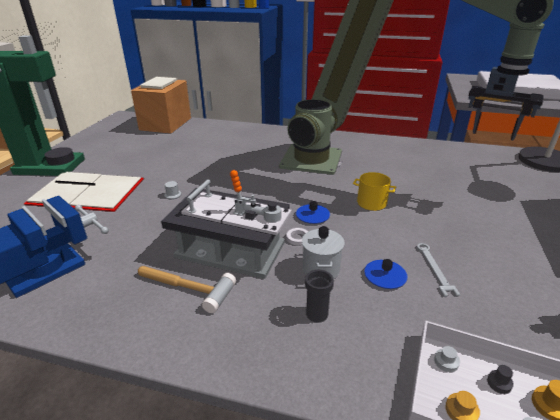

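Top view: the steel-lidded pot is at (221,174). The plate's nose (257,175) points left (world +y), with its line at x≈310 and handle at x≈347. Blue lids are at (170,184) and (249,258), and the yellow pot is at (187,305). The scene view shows the knob at (323,232) and the handle bar around (200,187). The bare bench around top pixel (190,238) looks free for the lid.

```bash
python3 - <<'E'
from h import *
np.set_printoptions(precision=1,suppress=True)
print('knob',tri([('t0',(221,172)),('s0',(323,232))]))
print('handle',tri([('t0',(347,178)),('s0',(200,188))]))
for n,uv,z in [('riser tl',(264,142),120),('riser bl',(262,207),120),('riser tr',(365,147),120),('riser br',(363,210),120),('clampOrange',(308,171),200),('spot',(188,238),0),('blue1',(170,184),10),('blue2',(249,258),10),('ypot',(187,305),80),('spanner',(137,235),5),('collar',(255,216),14),('sleeve',(214,118),100)]: print(n,atz('t0',uv,z))
grab('wrist','w0'); m=env.camera_model('wrist'); T=np.linalg.inv(m['camera_from_world']); print(T,m['fx'],m['cx'],m['cy'])
print([k for k in m])
E
```

```text
knob (array([605.2, 138.6, 112.2]), [np.float64(2.2431857528781016), np.float64(2.2431857528781785)])
handle (array([ 573.4, -180.2,  166.9]), [np.float64(4.3206706846195715), np.float64(4.320670684619518)])
riser tl [680.6  22.5 120. ]
riser bl [511.   31.2 120. ]
riser tr [ 661.4 -240.1  120. ]
riser br [ 497.2 -228.9  120. ]
clampOrange [590.1 -85.2 200. ]
spot [438.4 243.3   0. ]
blue1 [590.1 290.5  10. ]
blue2 [379.   73.4  10. ]
ypot [261.8 233.7  80. ]
spanner [449.9 384.3   5. ]
collar [494.7  54.4  14. ]
sleeve [752.3 154.2 100. ]
[[  0.3  -0.9  -0.3  74.9]
 [  1.    0.2   0.1 574.9]
 [ -0.   -0.3   1.  383.9]
 [  0.    0.    0.    1. ]] 309.4559467941676 284.02786481076197 208.81003812067502
['fx', 'fy', 'cx', 'cy', 'camera_from_world']
```

```bash
python3 -m jog '{"jaw":[91,91,91,91,91,91,91,91,91,91],"slide":[[0,0,-0.45],[0,0,-0.45],[0,0,-0.45],[0,0,-0.45],[0,0,-0.45],[0,0,-0.45],[0,0,-0.45],[0,0,-0.45],[0,0,-0.45],[0,0,-0.45]],"spin":[0.98,0.98,0.98,0.98,0.98,0.98,0.98,0.98,0.98,0.98]}'
python3 -m jog '{"jaw":[91,91,91,91,91,91,91,91,91,91],"slide":[[-0.95,0.9,0],[-0.95,0.9,0],[-0.95,0.9,0],[-0.95,0.9,0],[-0.95,0.9,0],[-0.95,0.9,0],[-0.95,0.9,0],[-0.95,0.9,0],[-0.95,0.9,0],[-0.95,0.9,0]],"spin":[0,0,0,0,0,0,0,0,0,0]}'
python3 -m jog '{"jaw":[91,91,91,91,91,91,91],"slide":[[-0.95,0.9,0],[-0.95,0.9,0],[-0.95,0.9,0],[-0.95,0.9,0],[-0.95,0.9,0],[-0.95,0.9,0],[0,0,0]],"spin":[0,0,0,0,0,0,0]}'
python3 - <<'E'
from h import *
print(env.state()['ee_pos'],env.state()['ee_rot'])
grab('wrist','w1')
E
```

```text
time_s: 1.15
ee_pos: [147.6, 555.5, 349.2]
ee_rot: [-180.0, 0.0, 86.4]
force: [0.2, 0.2, -0.4]
gripper_width: 91.0
gripper_force: 0.0
time_s: 2.15
ee_pos: [401.6, 254.2, 348.8]
ee_rot: [-180.0, 0.0, 86.7]
force: [0.3, 0.8, -0.2]
gripper_width: 90.9
gripper_force: 0.0
time_s: 2.85
ee_pos: [555.1, 72.3, 347.5]
ee_rot: [-180.0, 0.1, 86.4]
force: [-0.4, 0.9, -0.6]
gripper_width: 91.1
gripper_force: 0.0
[555.10733982  72.26929406 347.46749173] [-1.79952252e+02  1.06146073e-01  8.64384576e+01]
```

View pics/w1.png

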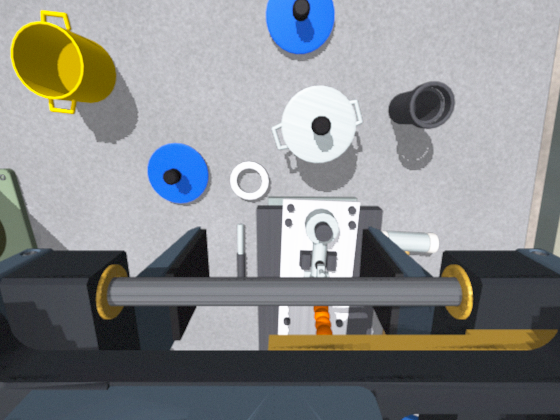

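Wrist view: the knob top is at (321,126) and the pot lid disc is centred near (318,124). The riser's end corners are at (257,206) and (381,206), with the plate nose between (282,199) and (360,202).

```bash
python3 - <<'E'
from h import *
np.set_printoptions(precision=1,suppress=True)
print('knobtop',atz('w1',(321,126),125),tri([('t0',(221,172)),('w1',(321,126))]))
print('disc',atz('w1',(318,124),89))
for uv in [(257,206),(381,206)]: print(atz('w1',uv,120))
for uv in [(282,199),(360,202)]: print(atz('w1',uv,128))
E
python3 -m jog '{"jaw":[91,91,91,91,91],"slide":[[0.4,0.9,0],[0.4,0.9,0],[0,0,0.5],[0,0,0.5],[0,0,0]],"spin":[0,0,0,0,0]}'
python3 - <<'E'
from h import *
print(env.state()['ee_pos'],env.state()['ee_rot'])
grab('wrist','w2')
E
```

```text
knobtop [604.2 140.9 125. ] (array([609.7, 139.9,  80.6]), [np.float64(0.5406458227747849), np.float64(0.540645822774763)])
disc [604.3 143.1  89. ]
[516.7  43.  120. ]
[681.5  33.1 120. ]
[550.8  52.6 128. ]
[651.7  42.4 128. ]
time_s: 3.4
ee_pos: [606.5, 97.7, 316.6]
ee_rot: [-179.7, 0.0, 86.8]
force: [0.9, -0.8, -0.3]
gripper_width: 91.1
gripper_force: 0.0
[606.47106303  97.68485922 316.61575968] [-1.79693359e+02  2.65187740e-02  8.67982910e+01]
```

View pics/w2.png

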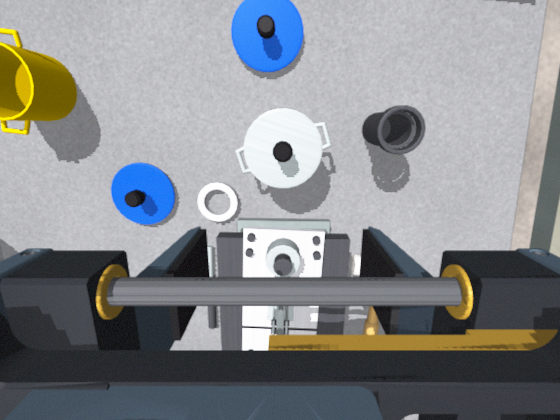

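Second view: the knob top is at (283,152) and the disc centre at (283,148). The riser's end corners are at (219,235) and (348,235), and the plate nose edge is at row ≈229 between (243,229) and (326,229). The line shows at row 326.

```bash
python3 - <<'E'
from h import *
np.set_printoptions(precision=1,suppress=True)
print('knob',tri([('w1',(321,126)),('w2',(283,152))]), tri([('w1',(321,126)),('w2',(283,152)),('s0',(323,229)),('t0',(221,172))]))
print(atz('w2',(283,152),125),atz('w2',(283,148),89))
for uv in [(219,235),(348,235)]: print(atz('w2',uv,120))
for uv in [(243,229),(326,229)]: print(atz('w2',uv,128))
print('line',atz('w2',(243,327),128),atz('w2',(315,327),128))
# refine: dark blob centroid of knob, edges
for f,c in [('w1',(321,126)),('w2',(283,152))]:
    im=cv2.imread('pics/'+f+'.png',0);r=im[c[1]-16:c[1]+16,c[0]-16:c[0]+16];n,l,s,ce=cv2.connectedComponentsWithStats((r<70).astype('uint8'));k=1+s[1:,4].argmax();print(f,ce[k]+np.array(c)-16,s[k])
im=cv2.imread('pics/w2.png',0);print(im[212:245,232]);print(im[212:245,335]);print(im[212:245,270])
E
```

```text
knob (array([605.9, 140.2, 112.7]), [np.float64(0.5350541417659976), np.float64(0.5350541417658842)]) (array([605. , 139.3, 120. ]), [np.float64(1.54247517167155), np.float64(1.6730955922808417), np.float64(1.3422097362826007), np.float64(3.720975546826934)])
[606.3 140.8 125. ] [606.  142.6  89. ]
[519.8  41.4 120. ]
[682.2  32.9 120. ]
[552.1  50.5 128. ]
[653.8  45.2 128. ]
line [539.5 -88.7 128. ] [636.4 -93.5 128. ]
w1 [320.7 125.4] [  7   7  18  18 262]
w2 [282.5 151.5] [  7   6  18  20 292]
[253 253 249 211 140 123 120 123 120 172 189 188 189 191 198 193 184 185
 186 181 118  65  65  64  67  85 101 105 105 107 108 109 109]
[193 197 195 196 196 191 192 197 194 193 193 197 197 191 192 190 185 186
 191 193 194 142  82  63  66  68  63  94 102 104 104 101 103]
[195 196 192 186 189 192 150 127 147 186 197 197 196 198 200 197 191 231
 251 253 253 253 253 253 253 253 253 253 253 253 251 231 181]
```

```bash
python3 -m jog '{"jaw":[91,91,91,91,91,91,91,91,91,91],"slide":[[0.715,-0.06,0],[0.715,-0.06,0],[0,0,1],[0,0,1],[0,0,1],[0,0,1],[0,0,1],[0,0,1],[0,0,0.9],[0,0,0]],"spin":[0,0,0,0,0,0,0,0,0,0]}'
python3 - <<'E'
from h import *
grab('wrist','w3');s=env.state();print(s['ee_pos'],s['ee_rot'])
c=proj('w3',(605.5,140.5,125));print(c)
E
```

```text
time_s: 4.45
ee_pos: [604.6, 139.6, 109.4]
ee_rot: [-179.6, 0.1, 86.7]
force: [-0.4, -1.3, -0.2]
gripper_width: 91.1
gripper_force: 0.0
[606.24171247 139.97347721 111.70631719] [-1.79878413e+02  1.78741301e-02  8.67412400e+01]
[285.43433035 264.46033926]
```

View pics/w3.png

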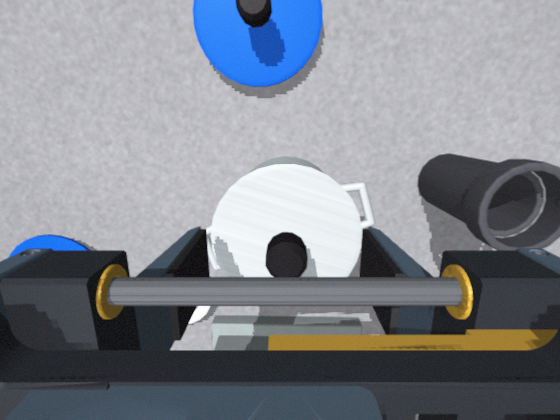

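The knob is at about (287,256) between the fingers, nearly centred across. The disc spans columns 212–362 with its upper rim at row 165.

```bash
python3 - <<'E'
from h import *
np.set_printoptions(precision=1,suppress=True)
print(atz('w3',(287,255),125), atz('w3',(287,165),89)-[0,50,0],atz('w3',(212,238),89),atz('w3',(362,238),89))
im=cv2.imread('pics/w3.png',0);print(im[225:282,287]);print(im[255,258:320])
print(env.state()['ee_pos'])
E
```

```text
[606.7 146.1 125. ] [609.  139.9  89. ] [557.2 144.7  89. ] [655.6 139.5  89. ]
[242 242 242 242 243 244 217 111  23  28  28  24  23  22  26  26  20  39
  41  41  43  47  39  40  49  41  47  44  43  43  40  43  38  42  44  42
  43  40  43  45  42  39  40  42  44  44  42  43  48  45  43  43  65  81
  83  86 103]
[241 241 241 242 241 241 242 207  87  38  41  37  42  44  41  42  38  41
  42  42  41  39  40  40  45  42  44  38  44  40  41  44  45  42  41  45
  43  40  38  44  38  32  33  33  28  35  37  36  48 119 163 168 181 224
 238 240 241 241 240 240 240 240]
[606.2 140.  111.7]
```

```bash
python3 -m jog '{"jaw":[91,91,91,60,20,20,20,20,20,20],"slide":[[0,0,0.2],[0,0,0.22],[0,0,0],[0,0,0],[0,0,0],[0,0,0],[0,0,0],[0,0,0],[0,0,0],[0,0,0]],"spin":[0,0,0,0,0,0,0,0,0,0]}' 30
python3 -m jog '{"jaw":[15,15,15],"slide":[[0,0,0],[0,0,0],[0,0,0]],"spin":[0,0,0]}' 30
```

```text
time_s: 5.5
ee_pos: [607.0, 139.6, 99.3]
ee_rot: [-180.0, -0.0, 86.7]
force: [0.2, -0.2, -0.4]
gripper_width: 37.8
gripper_force: 0.0
time_s: 5.8
ee_pos: [606.8, 139.6, 99.3]
ee_rot: [-180.0, -0.0, 86.7]
force: [-0.3, -0.1, -0.4]
gripper_width: 23.1
gripper_force: 30.0
```

```bash
python3 -m jog '{"jaw":[15,15,15,15,15],"slide":[[0,0,-0.2],[0,0,-0.4],[0,0,-0.7],[0,0,-0.7],[0,0,0]],"spin":[0,0,0,0,0]}' 30
python3 -m jog '{"jaw":[15,15,15,15,15,15,15,15,15,15],"slide":[[0.2,-0.4,0],[0.44,-0.83,0],[0.44,-0.83,0],[0.44,-0.83,0],[0.44,-0.83,0],[0.44,-0.83,0],[0.44,-0.83,0],[0.26,-0.44,0],[0,0,0],[0,0,0]],"spin":[0,0,0,0,0,0,0,0,0,0]}' 30
python3 - <<'E'
from h import *
grab('top','t1');a=cv2.imread('pics/t1.png');grab('wrist','w4');b=cv2.imread('pics/w4.png')
cv2.imwrite('pics/c1.png',np.hstack([cv2.resize(a[90:320,90:400],(420,312)),cv2.resize(b,(380,285)) if 0 else cv2.copyMakeBorder(cv2.resize(b,(380,285)),0,27,0,0,0)]))
E
```

```text
time_s: 6.3
ee_pos: [609.3, 140.1, 163.4]
ee_rot: [179.6, -0.1, 86.7]
force: [0.6, -0.2, -2.1]
gripper_width: 22.9
gripper_force: 30.0
time_s: 7.3
ee_pos: [438.1, 242.4, 159.1]
ee_rot: [180.0, 0.0, 86.8]
force: [-0.6, 0.4, -1.7]
gripper_width: 23.2
gripper_force: 30.0
```

View pics/c1.png

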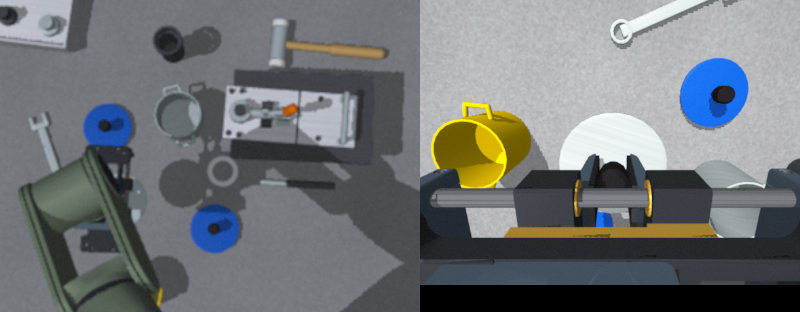

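The lid is held level, the pot is open and unmoved, and the spot below is clear (spanner, blue lid and yellow pot are all away from it).

```bash
python3 -m jog '{"jaw":[15,15,15,15,15,15,15],"slide":[[0,0,0.6],[0,0,1],[0,0,1],[0,0,1],[0,0,0.7],[0,0,0],[0,0,0]],"spin":[0,0,0,0,0,0,0]}' 30
python3 -m jog '{"jaw":[15,15,15],"slide":[[0,0,0.06],[0,0,0.05],[0,0,0]],"spin":[0,0,0]}' 30
```

```text
time_s: 8.1
ee_pos: [439.0, 242.3, 30.5]
ee_rot: [180.0, -0.0, 86.7]
force: [0.4, -0.1, -1.3]
gripper_width: 23.0
gripper_force: 30.0
time_s: 8.4
ee_pos: [438.5, 242.7, 27.7]
ee_rot: [179.9, -0.0, 86.7]
force: [-0.2, 0.0, -2.3]
gripper_width: 22.9
gripper_force: 30.0
```

Expect contact at TCP z ≈ 22–24.

```bash
python3 -m jog '{"jaw":[15,15,15],"slide":[[0,0,0.06],[0,0,0.05],[0,0,0]],"spin":[0,0,0]}' 30
python3 -m jog '{"jaw":[15,15,15],"slide":[[0,0,0.05],[0,0,0],[0,0,0]],"spin":[0,0,0]}' 30
```

```text
time_s: 8.7
ee_pos: [437.9, 242.4, 23.6]
ee_rot: [-180.0, 0.0, 86.7]
force: [0.4, 0.3, -2.2]
gripper_width: 23.2
gripper_force: 30.0
time_s: 9.0
ee_pos: [438.2, 242.6, 22.3]
ee_rot: [180.0, -0.0, 86.7]
force: [-0.4, -0.1, -0.7]
gripper_width: 22.8
gripper_force: 30.0
```

```bash
python3 -m jog '{"jaw":[15,15,15],"slide":[[0,0,0.04],[0,0,0],[0,0,0]],"spin":[0,0,0]}' 30
```

```text
time_s: 9.3
ee_pos: [438.2, 242.6, 22.2]
ee_rot: [180.0, -0.0, 86.7]
force: [-2.7, 0.0, 8.5]
gripper_width: 22.8
gripper_force: 30.0
```

```bash
python3 -m jog '{"jaw":[24,26,30,40,55,55,55,55],"slide":[[0,0,-0.03],[0,0,0],[0,0,0],[0,0,0],[0,0,0],[0,0,0],[0,0,0],[0,0,0]],"spin":[0,0,0,0,0,0,0,0]}'
python3 -m jog '{"jaw":[55,55,55,55,55,55,55,55,55,55],"slide":[[0,0,-0.2],[0,0,-0.6],[0,0,-1],[0,0,-1],[0,0,-1],[0,0,-1],[0,0,-1],[0,0,-1],[0,0,-1],[0,0,-1]],"spin":[0,0,0,0,0,0,0,0,0,0]}'
```

```text
time_s: 10.1
ee_pos: [438.1, 242.5, 21.9]
ee_rot: [180.0, -0.0, 86.7]
force: [-0.1, -0.5, 0.7]
gripper_width: 55.0
gripper_force: 0.0
time_s: 11.1
ee_pos: [437.6, 242.3, 287.7]
ee_rot: [180.0, -0.0, 86.7]
force: [0.9, 0.6, 0.1]
gripper_width: 55.0
gripper_force: 0.0
```

```bash
python3 -m jog '{"jaw":[55,55,55,55,55,55,55,55,55,55],"slide":[[-0.98,0.43,-0.2],[-0.98,0.43,-0.2],[-0.98,0.43,-0.2],[-0.98,0.43,-0.2],[-0.98,0.43,-0.2],[-0.98,0.43,-0.2],[-0.98,0.43,0],[-0.98,0.43,0],[-0.98,0.43,0],[-0.98,0.43,0]],"spin":[0,0,0,0,0,0,0,0,0,0]}'
python3 -m jog '{"jaw":[55,55,55,55,55,55,55,55,55,55],"slide":[[-0.98,0.43,0],[-0.98,0.43,0],[0,0,0],[0,0,0],[0,0,0],[0,0,0],[0,0,0],[0,0,0],[0,0,0],[0,0,0]],"spin":[0,0,1,1,1,1,1,1,1,1]}'
python3 -m jog '{"jaw":[55,55,55,55,55],"slide":[[0,0,0],[0,0,0],[0,0,0],[0,0,0],[0,0,0]],"spin":[1,1,1,0.2,0]}'
python3 - <<'E'
from h import *
print(env.state()['ee_pos'],env.state()['ee_rot'])
grab('wrist','w5')
E
```

```text
time_s: 12.1
ee_pos: [550.0, -59.7, 322.4]
ee_rot: [180.0, -0.0, 86.7]
force: [-0.1, 0.1, 0.6]
gripper_width: 55.2
gripper_force: 0.0
time_s: 13.1
ee_pos: [572.1, -118.6, 322.3]
ee_rot: [-180.0, -0.0, 22.4]
force: [-0.1, -0.3, 0.1]
gripper_width: 55.1
gripper_force: 0.0
time_s: 13.6
ee_pos: [572.2, -118.6, 322.2]
ee_rot: [-180.0, -0.0, -2.8]
force: [-0.4, 0.3, -0.5]
gripper_width: 55.2
gripper_force: 0.0
[ 572.1914963  -118.60374141  322.17610299] [-1.79996172e+02 -7.83493068e-03 -2.77211164e+00]
```

View pics/w5.png

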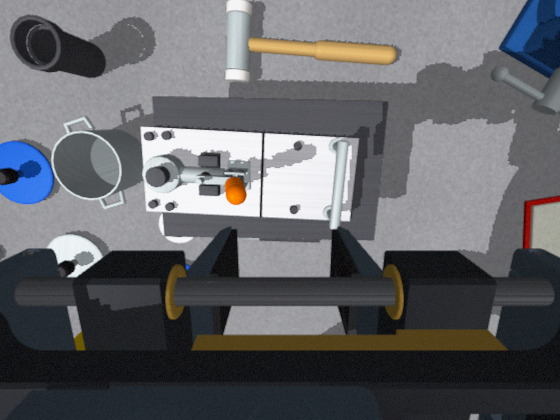

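Wrist view from +x side: the bar runs (341,143)→(334,226), the line (262,133)→(261,217), the clamp's orange tip is at (235,190). The riser top spans (153,97)–(387,101). The pot is open at left and the steel lid on the bench at (75,255).

```bash
python3 -m jog '{"jaw":[60,60,60,60,60],"slide":[[-0.4,0.8,0],[-0.4,0.8,0],[0,0,0],[0,0,0],[0,0,0]],"spin":[0,0,0,0,0]}'
python3 - <<'E'
from h import *
print(env.state()['ee_pos'])
grab('wrist','w6')
im=cv2.imread('pics/w5.png',0)
for r in (155,170,185,200): print(r,im[r,252:270],im[r,322:362])
E
```

```text
time_s: 14.15
ee_pos: [546.3, -164.8, 322.0]
ee_rot: [-180.0, -0.0, -2.8]
force: [0.4, 0.7, -0.2]
gripper_width: 59.9
gripper_force: 0.0
[ 546.31181248 -164.76199229  321.95837466]
155 [245 244 244 245 244 243 245 245 244 202  42 111 219 244 244 244 244 242] [241 242 242 242 242 241 242 241 242 242 241 240 240 225 174 166 190 207
 217 217 220 213 201 181 158 207 240 241 240 219 163 164 167 165 147  96
  53  57  55  57]
170 [164 163 162 164 164 164 164 165 135  71  25 119 168 163 222 246 246 246] [241 239 238 240 240 240 239 239 241 240 240 240 213 159 183 204 219 223
 223 219 208 192 163 179 227 240 240 217 165 165 164 165 156 114  54  54
  54  56  54  56]
185 [247 245 246 247 246 246 246 246 210  39 115 220 247 246 246 246 246 246] [238 237 238 237 237 238 237 235 236 236 231 190 171 193 217 228 225 221
 212 197 174 157 210 236 236 213 159 158 160 161 161 129  64  55  63  57
  60  55  59  59]
200 [246 246 245 246 245 246 246 221 118  39 198 245 245 244 245 244 245 245] [242 241 241 239 240 240 240 240 239 218 172 188 214 230 231 224 216 201
 182 158 170 222 236 223 194 179 161 162 159 132  77  58  52  58  57  55
  57  54  71  84]
```

View pics/w6.png

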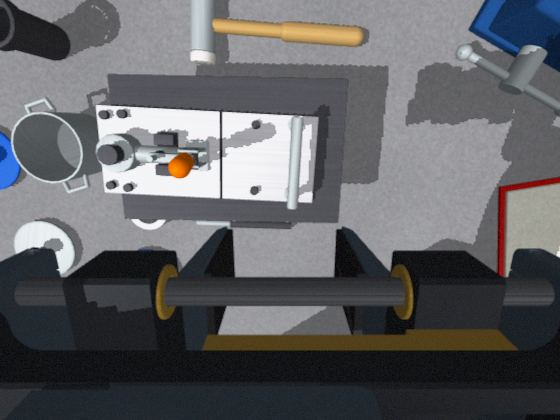

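Second view: the bar runs (296,118)→(292,208), the line is at column ≈220 between (220,111) and (219,196), and the plate corners are near (98,106), (317,115), (105,193) and (313,203). Nothing has moved.

```bash
cat > fit.py <<'E'
from h import *
from scipy.optimize import least_squares
def barline(f,rows,lo,hi):
    im=cv2.imread('pics/'+f+'.png',0).astype(float);o=[]
    for r in rows:
        p=im[r-1:r+2].mean(0);g=np.where(p[lo:hi]<235)[0];o.append((lo+ (g[0]+g[-1])/2,r))
    return o
E
python3 - <<'E'
from fit import *
np.set_printoptions(precision=2,suppress=True)
im=cv2.imread('pics/w6.png',0)
for r in (130,145,160,175,190): print(r,im[r,280:312])
def lin(f,rows,c):
    im=cv2.imread('pics/'+f+'.png',0).astype(float);o=[]
    for r in rows:
        w=np.clip(200-im[r,c-6:c+7],0,None);o.append(((w*np.arange(c-6,c+7)).sum()/w.sum(),r))
    return o
for f,rows,c in (('w5',(140,145,155,185,195,205,210),262),('w6',(117,122,130,140,170,180,190),220)):
    L=lin(f,rows,c);P=np.array([atz(f,u,128) for u in L]);k=np.polyfit(P[:,0],P[:,1],1);print(f,P[0],P[-1],'slope deg',np.degrees(np.arctan(k[0])),'y@573',np.polyval(k,573),'y@600',np.polyval(k,600))
# plate side edges & riser sides at columns
for f,cols in (('w5',(200,230,290,310)),('w6',(150,190,250,275))):
    im=cv2.imread('pics/'+f+'.png',0).astype(int)
    for c in cols:
        p=im[80:245,c];d=np.diff(p);idx=np.where(abs(d)>25)[0]+80;print(f,c,idx)
E
```

```text
130 [244 244 244 243 243 243 243 243 243 237 203 164 177 194 206 213 214 216
 202 187 163 138 131 207 240 241 241 240 241 239 241 218]
145 [240 241 240 240 240 239 240 240 240 224 183 176 194 211 212 219 215 203
 185 164 135 169 224 237 237 237 238 237 236 213 161 159]
160 [241 241 240 241 240 241 240 239 231 195 172 196 217 220 221 214 199 185
 166 137 171 227 239 238 237 238 237 238 223 191 178 159]
175 [238 237 238 238 238 238 238 237 213 172 198 217 223 218 213 199 181 159
 134 165 224 238 237 238 237 238 238 237 216 162 160 157]
190 [240 240 238 238 231 211 202 183 168 197 220 224 216 210 196 180 160 135
 128 145 154 156 154 156 156 156 157 156 154 157 156 154]
w5 [629.48 -96.64 128.  ] [545.95 -88.44 128.  ] slope deg -5.701316319101987 y@573 -91.10660350403802 y@600 -93.80218826183126
w6 [631.3  -96.88 128.  ] [547.42 -88.48 128.  ] slope deg -5.709858566032339 y@573 -90.99125305996051 y@600 -93.69090344017346
w5 200 [ 96  97 128 129 153 154 173 175 176 177 178 179 180 183 184 194 195 212
 213 214 236]
w5 230 [ 81 130 131 155 156 159 162 168 171 172 173 174 176 202 203 214 215 225]
w5 290 [133 134 148 165 205 206 207 210 211 212 217 218 241]
w5 310 [ 80 134 135 143 158 218 219 241]
w6 150 [106 107 132 145 151 152 153 154 156 162 193 194 222 223 228 229]
w6 190 [109 139 141 142 146 147 149 150 151 152 153 169 170 171 195 196 197 219]
w6 250 [112 113 126 127 144 189 192 193 198 199 200 227]
w6 275 [113 114 129 133 200 201 227 228]
```

```bash
python3 - <<'E'
from fit import *
np.set_printoptions(precision=1,suppress=True)
for f,c,a,b in (('w5',310,135,219),('w5',230,131,215),('w6',275,114,201),('w6',250,113.5,199.5)): print(f,'plate sides',atz(f,(c,a),128),atz(f,(c,b),128))
for f,pts in (('w5',[(341,156),(338.2,186)]),('w6',[(296.5,130),(293.5,175)])): print('bar@166',[atz(f,u,166) for u in pts])
# riser long edges: find rows by gradient bg/top
for f,cols,up,lo in (('w5',(170,200,215,370),(90,106),(230,248)),('w6',(130,150,170,320,335),(68,86),(205,232))):
    im=cv2.GaussianBlur(cv2.imread('pics/'+f+'.png',0),(3,3),0).astype(int)
    for c in cols:
        p=im[:,c];a=up[0]+np.argmin(np.diff(p[up[0]:up[1]]));b=lo[0]+np.argmax(np.diff(p[lo[0]:lo[1]]))
        print(f,c,a,atz(f,(c,a+.5),120),b,atz(f,(c,b+.5),120))
# riser tail edge / nose edge columns
for f,rows,ta,na in (('w5',(110,118,125),(378,394),(146,162)),('w5',(225,235),(370,382),None),('w6',(85,95,210,215),(335,352),(104,132))):
    im=cv2.GaussianBlur(cv2.imread('pics/'+f+'.png',0),(3,3),0).astype(int)
    for r in rows:
        p=im[r];d=abs(np.diff(p[ta[0]:ta[1]]));a=ta[0]+d.argmax();print(f,r,'tail',a,d.max(),atz(f,(a+.5,r),120),end=' ')
        if na: d=abs(np.diff(p[na[0]:na[1]]));b=na[0]+d.argmax();print('nose',b,d.max(),atz(f,(b+.5,r),120))
E
```

```text
w5 plate sides [ 632.5 -151.3  128. ] [ 531.5 -148.8  128. ]
w5 plate sides [641.3 -60.  128. ] [541.3 -50.6 128. ]
w6 plate sides [ 631.6 -158.6  128. ] [ 530.7 -153.   128. ]
w6 plate sides [ 633.5 -130.5  128. ] [ 534.  -122.8  128. ]
bar@166 [array([ 611.2, -180.2,  166. ]), array([ 579.3, -177.2,  166. ])]
bar@166 [array([ 613.9, -180.8,  166. ]), array([ 567.7, -175.8,  166. ])]
w5 170 95 [683.3   5.7 120. ] 235 [515.3  30.4 120. ]
w5 200 96 [680.6 -28.2 120. ] 236 [512.1  -7.9 120. ]
w5 215 96 [679.8 -45.2 120. ] 232 [516.6 -27.7 120. ]
w5 370 99 [ 668.3 -221.1  120. ] 239 [ 497.7 -225.8  120. ]
w6 130 73 [682.7   0.6 120. ] 218 [514.7  31.3 120. ]
w6 150 73 [681.6 -21.7 120. ] 223 [506.9   7.2 120. ]
w6 170 74 [679.5 -43.8 120. ] 220 [509.7 -18.7 120. ]
w6 320 77 [ 668.3 -210.8  120. ] 222 [ 497.9 -207.9  120. ]
w6 335 77 [ 667.5 -227.6  120. ] 222 [ 497.  -226.9  120. ]
w5 110 tail 387 15 [ 655.9 -241.5  120. ] nose 152 25 [668.7  28.  120. ]
w5 118 tail 386 15 [ 647.1 -240.7  120. ] nose 152 6 [659.9  29.5 120. ]
w5 125 tail 385 17 [ 639.3 -239.9  120. ] nose 155 7 [652.   27.2 120. ]
w5 225 tail 375 23 [ 517.1 -232.2  120. ] w5 235 tail 373 28 [ 503.7 -230.1  120. ] w6 85 tail 348 6 [ 658.9 -242.7  120. ] nose 108 25 [672.   26.9 120. ]
w6 95 tail 347 7 [ 648.4 -241.6  120. ] nose 105 20 [661.6  32.5 120. ]
w6 210 tail 338 29 [ 513.3 -231.3  120. ] nose 123 19 [526.2  37.4 120. ]
w6 215 tail 338 24 [ 506.7 -231.3  120. ] nose 124 18 [519.6  37.4 120. ]
```

```bash
python3 - <<'E'
from fit import *
np.set_printoptions(precision=1,suppress=True)
obs=[];
for f in ('w5','w6','t0','s0'):
    h=cv2.cvtColor(cv2.imread('pics/'+f+'.png'),cv2.COLOR_BGR2HSV);m=((h[...,0]<14)&(h[...,1]>200)&(h[...,2]>120)).astype('uint8')
    if f[0]=='w': m[230:]=0
    n,l,s,c=cv2.connectedComponentsWithStats(m);
    for k in range(1,n):
        if s[k,4]>12: print(f,s[k],c[k])
for o in ([('w5',(236,193)),('w6',(181,167))],[('w5',(236,190)),('w6',(181,165)),('s0',(234,174))]): print(tri(o))
print(tri([('w5',(337.2,190)),('w6',(293,175)),]),'bar rough')
E
```

```text
w5 [226 179   7   8  16] [228.7 181.9]
w5 [235 182   7   5  14] [238.2 184. ]
w5 [239 187   7   7  14] [242.4 189.3]
w5 [526 197  34  33 230] [536.8 207.5]
w6 [178 158  14  13  52] [184.3 163.5]
w6 [500 178  60  52 393] [519.1 194.2]
t0 [458 208   4  19  27] [459.3 216.9]
t0 [461 228  13  54  75] [466.  255.4]
s0 [421  56  20   6  31] [433.2  59.4]
s0 [468 111   7  19  75] [471.3 120.8]
s0 [478 112  41  21 657] [496.9 122.1]
s0 [517 116  42  21 653] [538.3 125.8]
s0 [231 170  10  21 130] [235.5 180.3]
s0 [ 83 178  60  33 141] [116.3 199.5]
s0 [ 25 202  18   3  29] [ 34.1 203.3]
(array([588.6, -76.1, 220.4]), [np.float64(0.06806362621391174), np.float64(0.06806362621402066)])
(array([591.3, -77.1, 227.3]), [np.float64(1.5422914568311348), np.float64(1.47780747078375), np.float64(2.2654774315773034)])
(array([ 569.1, -176.8,  154.7]), [np.float64(3.512416646395224), np.float64(3.5124166463953554)]) bar rough
```

```bash
python3 -m jog '{"jaw":[60,60,60,60,60,60,60,60,60,60],"slide":[[0.555,0.18,0],[0.555,0.18,0],[0,0,0],[0,0,1],[0,0,1],[0,0,1],[0,0,1],[0,0,0.6],[0,0,0],[0,0,0]],"spin":[0,0,0.36,0,0,0,0,0,0,0]}'
python3 - <<'E'
from fit import *
s=env.state();print(s['ee_pos'],s['ee_rot'],s['force'])
grab('wrist','w7')
print(proj('w7',(579,-177,166)),proj('w7',(627,-181.7,166)))
E
```

```text
time_s: 15.2
ee_pos: [579.3, -177.3, 184.3]
ee_rot: [-180.0, -0.0, -5.7]
force: [0.4, -0.0, -0.2]
gripper_width: 59.9
gripper_force: 0.0
[ 579.33600474 -177.3430911   184.32430089] [-1.79990563e+02 -2.70417423e-02 -5.70940733e+00] [ 0.41914254 -0.00633105 -0.22141109]
[283.36302369 243.11726898] [283.24183736 169.5554087 ]
```

View pics/w7.png

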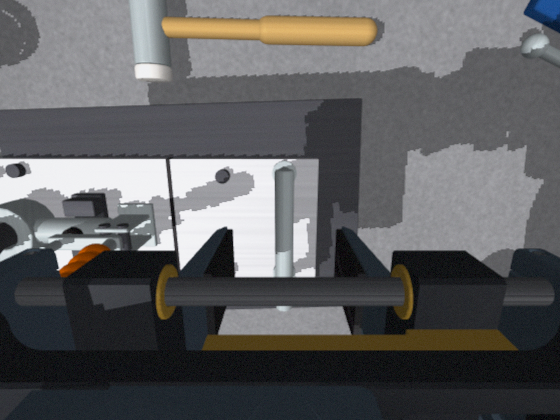

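The bar lies midway between the fingers at column 284 (predicted 283), with its far end at (284,163). The tool is aligned with the plate.

```bash
python3 -m jog '{"jaw":[60,60,60,60,60],"slide":[[0,0,0.5],[0,0,0.3],[0,0,0.2],[0,0,0],[0,0,0]],"spin":[0,0,0,0,0]}'
python3 -m jog '{"jaw":[40,25,16,8,5,5,5,5,5,5],"slide":[[0,0,0],[0,0,0],[0,0,0],[0,0,0],[0,0,0],[0,0,0],[0,0,0],[0,0,0],[0,0,0],[0,0,0]],"spin":[0,0,0,0,0,0,0,0,0,0]}' 40
```

```text
time_s: 15.75
ee_pos: [579.0, -177.9, 154.4]
ee_rot: [180.0, -0.0, -5.8]
force: [-0.5, 0.8, -0.5]
gripper_width: 60.0
gripper_force: 0.0
time_s: 16.75
ee_pos: [578.7, -177.6, 153.9]
ee_rot: [-180.0, 0.0, -5.8]
force: [-0.1, 1.2, 0.1]
gripper_width: 11.1
gripper_force: 40.0
```

```bash
python3 -m jog '{"jaw":[5,5,5,5,5,5],"slide":[[0,0,0.03],[0.01,-0.1,0],[0.01,-0.2,0],[0.01,-0.3,0],[0.01,-0.3,0],[0,-0.1,0]],"spin":[0,-0.06,-0.06,-0.06,-0.06,0]}' 40
```

```text
time_s: 17.35
ee_pos: [583.1, -147.5, 153.9]
ee_rot: [179.9, -0.1, -3.8]
force: [0.1, -3.5, 5.2]
gripper_width: 11.5
gripper_force: 40.0
```

```bash
python3 -m jog '{"jaw":[5,5,5,5,5,5,5,5,5,5],"slide":[[0,-0.2,0.02],[0,-0.3,0],[0,-0.3,0],[0,-0.3,0],[0,-0.3,0],[0,-0.3,0],[0,-0.3,0],[0,-0.3,0],[0,-0.2,0],[0,0,0]],"spin":[0,0,0,0,0,0,0,0,0,0]}' 40
python3 - <<'E'
from fit import *
a=grab('wrist','w8');s=env.state();print(s['ee_pos'],s['ee_rot'],s['force'])
grab('top','t2');grab('scene','s2')
w=cv2.imread('pics/w8.png');t=cv2.imread('pics/t2.png');sc=cv2.imread('pics/s2.png')
R=lambda i:cv2.resize(i,(400,300))
cv2.imwrite('pics/c2.png',np.vstack([np.hstack([R(w),cv2.resize(t[110:260,180:380],(400,300),interpolation=2)]),np.hstack([cv2.resize(sc[150:330,140:380],(400,300),interpolation=2),cv2.resize(w[60:285,0:300],(400,300),interpolation=2)])]))
E
```

```text
time_s: 18.35
ee_pos: [588.4, -72.0, 153.9]
ee_rot: [-180.0, -0.2, -3.8]
force: [0.7, -0.8, 8.4]
gripper_width: 11.1
gripper_force: 40.0
[588.39814515 -72.07739664 153.89432766] [-1.79961865e+02 -1.73190470e-01 -3.78163776e+00] [-0.09123289 -0.81182562  8.33938264]
```

View pics/c2.png

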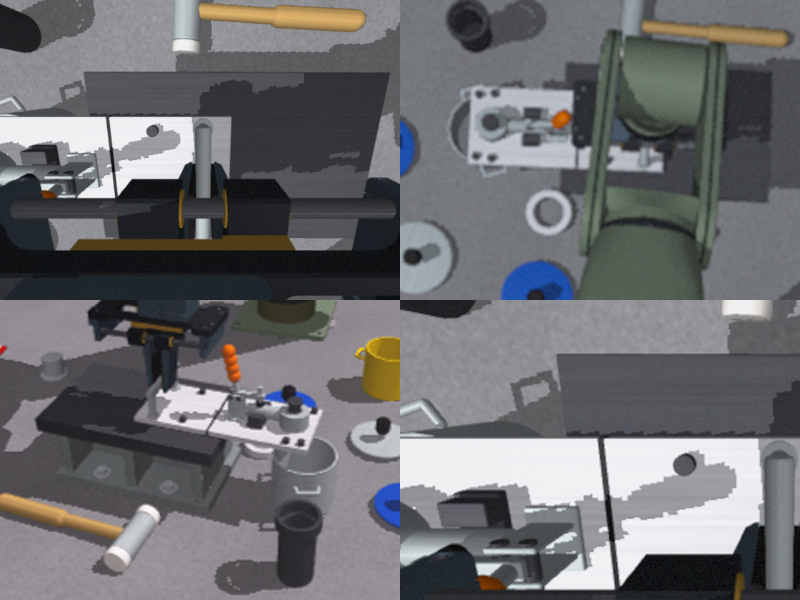

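Composite: wrist view shows the line's upper end at about w8 (152,163) and the riser's edge at column ≈118. The plate is level, its nose is over the open pot, and the other things are undisturbed.

```bash
cat > rem.py <<'E'
import sys
from fit import *
np.set_printoptions(precision=1,suppress=True)
def rem(f,erows,ec,lrows,lc,th=3.8):
    u=np.array([np.sin(np.radians(th)),np.cos(np.radians(th)),0])
    im=cv2.GaussianBlur(cv2.imread('pics/'+f+'.png',0),(3,3),0).astype(float)
    E=[];L=[]
    for r in erows:
        d=np.diff(im[r-1:r+2].mean(0)[ec-12:ec+12]);k=d.argmin();E.append(atz(f,(ec-12+k+.5,r),120));print('edge',r,ec-12+k,d[k],E[-1])
    for r in lrows:
        p=im[r,lc-10:lc+11];w=np.clip(np.median(p)-60-p,0,None);c=lc-10+(w*np.arange(21)).sum()/w.sum();L.append(atz(f,(c,r),128));print('line',r,c,L[-1])
    E=np.array(E);L=np.array(L);a=np.polyfit(E[:,0],E[:,1],1);b=np.polyfit(L[:,0],L[:,1],1)
    print('slopes',np.degrees(np.arctan([a[0],b[0]])),'rem',np.mean(L[:,0]),(E@u).mean()-(L@u).mean())
E
python3 - <<'E'
from rem import *
rem('w8',(108,115,122,130,140,150),118,(170,180,188),153)
E
```

```text
edge 108 117 -22.33333333333333 [679.5  27.  120. ]
edge 115 118 -22.666666666666657 [675.3  27.3 120. ]
edge 122 119 -19.33333333333333 [671.   27.5 120. ]
edge 130 110 -15.333333333333329 [666.5  34.3 120. ]
edge 140 121 -4.0 [659.8  28.5 120. ]
edge 150 122 -3.6666666666666714 [653.5  29.2 120. ]
line 170 150.67331670822944 [640.3   9.6 128. ]
line 180 151.81491002570695 [633.9  10.1 128. ]
line 188 152.7064935064935 [628.6  10.4 128. ]
slopes [-5.6 -3.8] rem 634.2579741327214 21.083609452608307
```

```bash
python3 -m jog '{"jaw":[5,5,5,5,5],"slide":[[0,-0.15,0],[0,-0.25,0],[0,-0.15,0],[0,0,0],[0,0,0]],"spin":[0,0,0,0,0]}' 40
python3 - <<'E'
from rem import *
grab('wrist','w9');s=env.state();print(s['ee_pos'],s['force'])
print(proj('w9',(670,27.5,120)),proj('w9',(634,26.6,128)))
u=np.array([.0663,.998,0])
for uv in [(232,237.5),(335,239)]: print('w2 edge s',atz('w2',uv,120)@u)
im=cv2.imread('pics/w9.png',0)
for r in (108,115,122,140,150): print(r,im[r,105:135])
for r in (170,180,188): print(r,im[r,105:135])
E
```

```text
time_s: 19.0
ee_pos: [589.5, -56.1, 153.9]
ee_rot: [-180.0, -0.2, -3.8]
force: [0.6, -1.4, 7.2]
gripper_width: 11.3
gripper_force: 40.0
[589.4 -56.  153.8] [ 0.6 -1.2  8.4]
[145.  123.7] [151.3 181.5]
w2 edge s 72.64623279574114
w2 edge s 72.4694863540181
108 [141 139 142 147 150 144 144 144 144 145 143 143 147 145 146 143 144 145
 142 146 145 147 149 152 154 153 148 147 142 143]
115 [147 144 139 139 140 145 145 144 144 143 140 138 138 120  90  87  89  90
  89  88  88  90  92  92  95 128 155 152 150 145]
122 [ 95  92  91  87  91  90  90  94  89  90  88  91  94  92  93 108 128 131
 135 132 138 124  89  95  97  95  92  94 101 129]
140 [93 95 95 95 93 92 95 94 94 93 96 96 98 97 97 94 90 92 94 91 92 96 95 96
 97 99 95 95 96 97]
150 [95 98 94 93 92 91 94 93 94 90 92 94 94 96 94 94 95 90 93 92 92 94 89 92
 93 93 95 99 97 94]
170 [240 240 240 240 241 241 240 239 240 239 240 240 240 240 241 239 239 241
 240 240 240 240 240 240 241 241 240 241 241 240]
180 [240 241 240 240 240 240 241 241 240 239 240 239 240 240 239 240 239 240
 240 240 240 240 240 240 240 240 240 239 240 240]
188 [240 241 240 240 239 240 240 240 240 240 240 240 240 240 240 240 240 239
 239 240 239 240 240 240 240 240 239 239 240 239]
```

```bash
python3 - <<'E'
from rem import *
rem('w9',(107,110,114,142,150),144,(170,180,188),152)
E
```

```text
edge 107 142 -24.666666666666657 [680.1  27.2 120. ]
edge 110 143 -26.33333333333333 [678.3  26.9 120. ]
edge 114 142 -19.33333333333333 [676.  28. 120.]
edge 142 145 -3.6666666666666714 [658.7  29.3 120. ]
edge 150 147 -4.0 [653.5  28.9 120. ]
line 170 150.64070351758795 [641.4  25.7 128. ]
line 180 151.81395348837208 [635.   26.1 128. ]
line 188 152.7037037037037 [629.7  26.4 128. ]
slopes [-4.4 -3.7] rem 635.3547218463718 4.226253965610212
```

```bash
python3 -m jog '{"jaw":[5,5,5,5],"slide":[[0,-0.07,0],[0,-0.075,0],[0,0,0],[0,0,0]],"spin":[0,0,0,0]}' 40
python3 - <<'E'
from rem import *
grab('wrist','w10');s=env.state();print(s['ee_pos'],s['force'],s['ee_rot'])
rem('w10',(107,110,114,142,150),149,(170,180,188),152)
w=cv2.imread('pics/w10.png');grab('scene','s3');grab('top','t3');sc=cv2.imread('pics/s3.png');t=cv2.imread('pics/t3.png')
cv2.imwrite('pics/c3.png',np.vstack([np.hstack([cv2.resize(w[90:240,60:260],(400,300),interpolation=2),cv2.resize(t[110:260,180:380],(400,300),interpolation=2)]),np.hstack([cv2.resize(sc[150:330,140:380],(400,300),interpolation=2),cv2.resize(sc,(400,300))])]))
E
```

```text
time_s: 19.45
ee_pos: [589.7, -52.4, 153.9]
ee_rot: [179.9, -0.2, -3.8]
force: [-0.1, -3.3, 7.4]
gripper_width: 11.1
gripper_force: 40.0
[589.7 -52.4 153.9] [-0.6 -2.5  7.9] [180.   -0.2  -3.8]
edge 107 148 -22.66666666666667 [680.1  27.  120. ]
edge 110 148 -20.66666666666667 [678.3  27.3 120. ]
edge 114 142 -19.33333333333333 [676.2  31.6 120. ]
edge 142 151 -4.0 [658.7  29.  120. ]
edge 150 153 -5.333333333333343 [653.5  28.6 120. ]
line 170 150.56626506024097 [641.6  29.3 128. ]
line 180 151.68041237113403 [635.2  29.8 128. ]
line 188 152.62340966921118 [630.   30.1 128. ]
slopes [-1.1 -3.8] rem 635.6058952184407 1.210799102049208
```

View pics/c3.png

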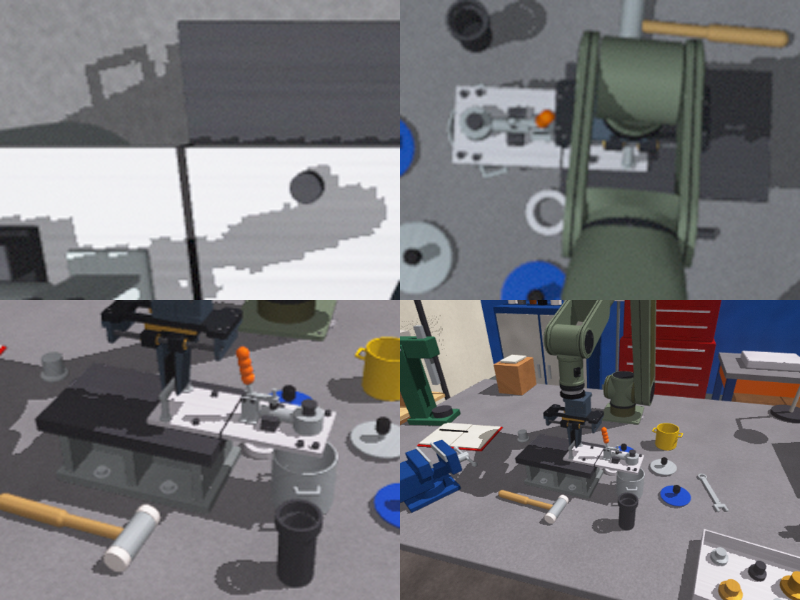

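Line and riser edge coincide within about 0.5 mm (the crop shows the line at the edge's column). The plate is level and held with about 8 N down. The lid is upright on the bench, and the pot and bystanders are undisturbed.

```bash
python3 -c "
from workcell import env
print(env.job_done())"
```

```text
the job is handed in; nothing more can be done
None
```

I handed the job in at about 20 s of the 58 s allowed: the lid is upright on the bare bench, and the plate's line is within about 0.5 mm of the riser's edge. The gripper still holds the tail, pressing it flat with about 8 N; the pot and the other things looked undisturbed in the last pictures, and no verdict came back.

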